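Start the banknote counter

ROBOT

A 6-joint arm with a two-finger parallel gripper is mounted at the origin on the work surface. World frame = base frame: x ahead of the robot, y to its left, z up, the work surface at z = 0. Lengths are in m, angles in degrees, forces in N, time in s.
With the tool pointing down it reaches from about 0.25 to 0.85 m from the base axis. Payload 12.5 kg.
Tool frame: the origin (TCP) lies where the fingers leave the gripper's body, on its centre line; the fingertips stand 84 mm ahead of it and the grasp point (between the pads) lies 65 mm ahead of it (arm.tip_extent is the distance from the TCP to the fingertips, in m); z points along the fingers, y is the line along which they close (so a half turn about z gives the same grasp; the last joint's range is limited). The gripper opens to 93 mm and grips with 3 to 60 N. Pads are 15 mm wide; open, the fingers measure 128 mm over their backs; the gripper's body (75 mm by 188 mm) begins 65 mm behind the grasp point.
Start: joints at [68.835, 20.094, 94.641, -0, 65.266, -4.847], TCP at [0.154, 0.528, 0.303] pointing down, gripper open.
Joint ranges: [-157.81, 157.81], [-45, 120.19], [0.68, 151.7], [-89.99, 269.99], [4.06, 180], [-164.3, 164.3]. Speed limits (degrees/s): [127.2, 127.2, 159.86, 180, 180, 180].

INTERFACE

Orientations are given as [roll, pitch, yaw] about the fixed x, y, z axes, in that order (R = Rz(yaw) Ry(pitch) Rx(roll)).
In Python, from cell import readout, optics, arm gives the robot as it stands. The module is installed in compiled form; this text tells all that it offers.
- The arm moves only by the shell command python3 -m jog 'ROWS' [FORCE]. ROWS is a JSON object of lists of equal length, an entry for each row: "rot": the turn, a rotation vector about the tool's x, y, z each as a share of 180 degrees, from -1 to 1, a list of three; "travel": the shift along the tool's x, y, z each as a share of 0.08 m, from -1 to 1, a list of three; "jaw": the opening, from -1 (shut) to 1 (fully open), so that 0 is half open. In form: {"rot": [[wx, wy, wz], ...], "travel": [[tx, ty, tz], ...], "jaw": [jaw, ...]}. A call has exactly 5 rows; each row is the pose to reach, as a shift and turn from the pose commanded when the call began, along the tool's axes at that moment, turning the shorter way round; what a row does not reach only later rows make up. A row lasts 1/12 s, in which the tool goes at most 41.7 mm and 7.16 degrees, less where a joint would pass 70% of its speed; a pose out of reach is approached as far as the arm can. A call with a number of a shift or a turn outside -1 to 1 is refused whole. A call with a gripper value outside its range is refused whole. The fingers move at their own pace and stop on an object; FORCE is the grip in N (left out, the last holds). Time passes only in rows, so rows that repeat a pose let the fingers close, or fill a call up. It gives the time, the measured TCP pose, the force, the opening and the grip force at its end, in the units of the state.
- readout.state(): the state, without advancing time (a new reading comes with each control period).
- optics.camera(name): name is "scene" or "top"; returns a dict with "color" (400x640x3 uint8, red, green, blue), "fx", "fy", "cx", "cy" (pixels), "k1" (the pictures are not rectified: a ray, as slopes to the right and down, at radius r is drawn at 1 + k1 r^2 times it, then the intrinsics apply), "rvec" (rotation vector, rad) and "tvec" (3), from world to camera coordinates, as OpenCV has them. Camera axes: x right, y down, z forward; pixel columns grow to the right and rows downward; lengths in m; the calibration is good to about 2 mm. A picture is of the moment at which its call begins. There is no depth.
- arm.hand_in(): hands the job in; it is judged then, once.
The state is a dict: "clock": time; "qpos": joint angles; "joint_velocities": joint speeds; "tau": joint torques, N m; "eef_pos": TCP position; "tool_rot": TCP orientation; "wrist_force": force on the tool from outside, world axes, zero at the start; "ft_torque": the same for the moment, N m; "width": finger opening in m; "finger_force": force on a finger pad.
Only numpy, scipy, OpenCV 4.12 (cv2) and the standard library are available. Lean on these libraries where they do the work, as an engineer would, in place of code of your own. Each camera call takes 0.05 s, during which the arm holds its last target. There are 200 camera calls.

TASK

Start the banknote counter by pressing its controls with the fingertips, in this order: tip the rocker switch on by pressing its raised end fully down, push the long bar-shaped key fully down so that it stays down, then press the round key fully down and let it come back up. Do not press the square key, press nothing out of order, and leave the stamp, ink bottle, pen cup and ink pad standing where they are; finish clear of everything.

Things in the scene. Friction and masses are not known exactly. Their poses are not given: they have to be found in the camera images.
- counter: Beige banknote counter fixed on the desk, 280 mm deep (x), 300 wide (y), turned up to 20 degrees. Origin: centre of its underside; x from the front (robot side) to the back, y left, z up. Flat control deck 150 mm above the desk with a rocker and, nearer the front, three keys. A note hopper at the back, from 65 mm behind the centre, reaches 197 mm above the desk.
- rocker_front (a point): White rocker, a shallow V: two halves 34 mm long (x), 32 wide, before and behind a pivot line along the counter's y, on a black 76x46x6 mm base. Off: front half (counter's -x) slopes up, rear half level. Point: top of the front half, 24 mm from the pivot, 179 mm above the desk when off, 171 when on; moves with the rocker; axes as the counter's when off.
- rocker (a joint): Rocker angle, rad: 0 off (may start up to 0.04), 0.36 fully on (front half level). Friction about 0.07 N m (some 3 N at the front half); it stays where it is left. The pivot is 171 mm above the desk, 5 mm in front of the counter's centre, up to 80 mm left or right of it.
- bar_key_top (a point): Bar-shaped white key, 44 mm long (y) by 16 mm (x). Cap on a black 50x50x6 mm base fixed on the deck; stands 13 mm above the base, travels 6 mm straight down. Point: centre of the cap's top, 169 mm above the desk when up; moves with the cap; axes as the counter's. The three keys trade places in a row (see bar_key).
- bar_key (a joint): Travel of the bar key, m: 0 up, 0.006 fully down. No spring: it slides against about 2.5 N of friction and stays where it is left. The three keys stand in a row along the counter y axis, 68 mm apart, 85 mm in front of its centre; their order changes from run to run.
- round_key_top (a point): Round white key, 32 mm in diameter. Cap on a black 50x50x6 mm base fixed on the deck; stands 13 mm above the base, travels 6 mm straight down. Point: centre of the cap's top, 169 mm above the desk when up; moves with the cap; axes as the counter's. The three keys trade places in a row (see bar_key).
- round_key (a joint): Travel of the round key, m: 0 up, 0.006 fully down. A spring returns it: 1.5 N to start it, 5 N fully down.
- square_key_top (a point): Square white key, 28x28 mm, not to be pressed. Cap on a black 50x50x6 mm base fixed on the deck; stands 13 mm above the base, travels 6 mm straight down. Point: centre of the cap's top, 169 mm above the desk when up; moves with the cap; axes as the counter's. The three keys trade places in a row (see bar_key).
- square_key (a joint): Travel of the square key, m: 0 up, 0.006 fully down; sprung like the round key.
- stamp: Wooden hand stamp standing upright, loose, 42 mm across, 82 mm tall; origin at the centre of its underside. Stands beside the counter, as do the next three, which trade places.
- ink_bottle: Small white bottle, loose, 36 mm across, 75 mm tall; origin at the centre of its underside.
- pen_cup: Dark metal cup with three pens fixed in it, loose, 68 mm across, 95 mm tall (144 mm with pens); origin at the centre of its underside.
- ink_pad: Flat round ink pad tin, loose, 69 mm across, 19 mm tall; origin at the centre of its underside.

How it is judged (in metres and radians):
On the way, in this order (a step that is already met when the one before it is completed fails the run):
1. the rocker is tipped on (value of joint rocker above 0.3 rad), for 0.1 s.
2. the bar key is pushed down (value of joint bar_key above 0.0045 m), for 0.1 s.
3. the round key is pressed down (value of joint round_key above 0.0045 m), for 0.1 s.
At the end, for the whole second after the job is handed in: The rocker is on (at least 0.30 of 0.36 rad), the bar key is down (at least 4.5 of 6 mm), the round and square keys are up (within 1.5 mm), and the stamp, bottle, pen cup and ink pad stand upright, at rest, within 20 mm of where they were (value of joint rocker above 0.3 rad and value of joint bar_key above 0.0045 m and value of joint each of round_key, square_key below 0.0015 m and distance of each of stamp, ink_bottle, pen_cup, ink_pad from where it was at the start of the episode below 0.02 m and angle between each of stamp, ink_bottle, pen_cup, ink_pad's own z axis and vertical below 0.2 rad and linear speed of each of stamp, ink_bottle, pen_cup, ink_pad below 0.02 m/s); the robot touches nothing.
It fails at once if the bar key is pressed before the rocker is on (value of joint bar_key above 0.003 m and value of joint rocker below 0.28 rad).
It fails at once if the round key is pressed before the rocker is on and the bar key is down (value of joint round_key above 0.003 m and (value of joint rocker below 0.28 rad or value of joint bar_key below 0.004 m)).
It fails at once if the square key is pressed (value of joint square_key above 0.003 m).
It fails at once if a thing standing beside the counter is pushed away, lifted or tipped (distance of any of stamp, ink_bottle, pen_cup, ink_pad from where it was at the start of the episode above 0.02 m or angle between any of stamp, ink_bottle, pen_cup, ink_pad's own z axis and vertical above 0.3 rad).
It also fails if it takes over 42 s, if anything falls off the work surface, if the arm or the gripper's body presses on something with over 40 N, if the wrist force passes 120 N, or if a joint passes its speed limit or range.

## Working session

There is one attempt and no reset: what is moved stays moved. The work goes in short steps, Python scripts to look and compute and a shell command to move; the robot and the scene stay as the last step left them, time stands still between calls to the robot, and variables do not carry over. Pictures are saved under pics/ and viewed, at most 10 in all, crops included, and the job is handed in when it is done.

```bash
mkdir -p pics; python3 - <<'E'
from cell import readout, optics, arm
import cv2,pickle
for n in("scene","top"):
    c=optics.camera(n); pickle.dump(c,open(n+".pkl","wb")); cv2.imwrite(f"pics/{n}0.png",c["color"][...,::-1])
    print(n,{k:v for k,v in c.items() if k!="color"})
print(readout.state())
E
```

```text
scene {'fx': 361.0037665675916, 'fy': 361.0037665675916, 'cx': 320.1223152490602, 'cy': 200.32787596541334, 'k1': -0.0550086772469317, 'rvec': array([ 1.74170724,  1.65047656, -0.74863443]), 'tvec': array([-0.08546675, -0.27979138,  1.33739095])}
top {'fx': 405.0928378687522, 'fy': 405.0928378687522, 'cx': 328.8972060916982, 'cy': 197.76952140244393, 'k1': -0.10385655115135263, 'rvec': array([ 2.1626205 , -2.19635772,  0.10970716]), 'tvec': array([0.0507263 , 0.56621845, 1.19230857])}
{'clock': 0.1, 'qpos': array([ 6.88369263e+01,  2.01196822e+01,  9.46734278e+01,  1.72805206e-04,
        6.52659948e+01, -4.84627617e+00]), 'joint_velocities': array([ 0.07001057, -0.1055608 , -0.12858374, -0.02386858, -0.09795159,
        0.06275278]), 'tau': array([ 1.19959277e-03, -4.98029780e+01, -2.85698658e+01,  7.00638467e-02,
        2.37924390e-02, -1.53635330e-05]), 'eef_pos': array([0.15440537, 0.52764494, 0.30226925]), 'tool_rot': array([-1.79941120e+02, -5.14964415e-03,  1.63683127e+02]), 'wrist_force': array([-0.47894384, -0.73359823,  0.87098787]), 'ft_torque': array([0.01275991, 0.04277805, 0.00766774]), 'finger_force': 0.0, 'width': 0.09315795017111672}
```

View pics/top0.png

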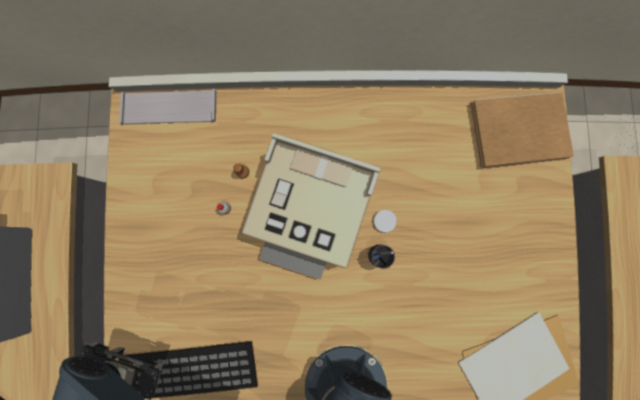

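View pics/scene0.png

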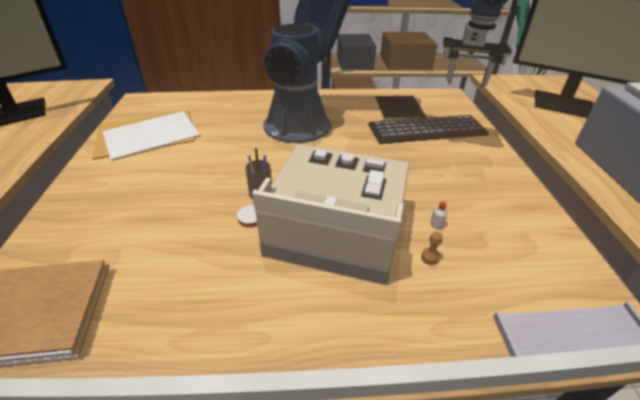

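The top view shows the rocker near (282,193), the bar key at (276,223), the round key at (300,231) and the square key at (324,240). The stamp (240,171) and bottle (222,208) are on the left; the pad (385,221) and pen cup (381,257) are on the right.

```bash
cat > h.py <<'E'
import numpy as np,cv2
def ray(c,uv,z):
    k=np.array([[c["fx"],0,c["cx"]],[0,c["fy"],c["cy"]],[0,0,1]])
    n=cv2.undistortPoints(np.array(uv,float).reshape(-1,1,2),k,np.array([c["k1"],0,0,0.]))[:,0]
    R,_=cv2.Rodrigues(c["rvec"]); o=-R.T@c["tvec"].ravel()
    d=np.c_[n,np.ones(len(n))]@R
    return o+d*((z-o[2])/d[:,2])[:,None]
E
python3 - <<'E'
import pickle,numpy as np,cv2
from h import ray
c=pickle.load(open("top.pkl","rb")); im=c["color"].astype(int)
dark=(im.max(2)<75).astype(np.uint8)
pts={}
for n,(u,v) in dict(rocker=(282,193),bar=(276,223),round=(300,231),square=(324,240)).items():
    s=np.s_[v-20:v+21,u-18:u+19]
    # white cap: low chroma, bright, near centre
    m=np.zeros(dark.shape,np.uint8); r=12 if n!="rocker" else 18
    sub=im[v-r:v+r+1,u-r:u+r+1]; w=(sub.min(2)>140)&(sub.max(2)-sub.min(2)<25)
    l,lab,st,ce=cv2.connectedComponentsWithStats(w.astype(np.uint8))
    i=1+np.argmax(st[1:,4]); uv=ce[i]+[u-r,v-r]
    d=np.zeros_like(dark); d[v-r-3:v+r+4,u-r-3:u+r+4]=dark[v-r-3:v+r+4,u-r-3:u+r+4]
    cs=max(cv2.findContours(d,0,2)[0],key=cv2.contourArea); rc=cv2.minAreaRect(cs)
    z=.169 if n!="rocker" else .174
    print(n,uv,st[i,4],ray(c,uv,z)[0].round(4),"base",np.round(rc[0],1),np.round(rc[1],1),rc[2],ray(c,rc[0],.156)[0].round(4))
    p=ray(c,uv,z)[0];pts[n]=p
d=pts["bar"]-pts["square"];print("span",np.linalg.norm(d[:2]),"yaw",np.degrees(np.arctan2(-d[0],d[1])))
for n,uv,z in [("stamp",(240,171),.08),("bottle",(222,208),.07),("pad",(385,221),.019),("cup",(381,257),.095)]: print(n,ray(c,uv,z).round(3))
E
```

```text
rocker [280.83846154 192.74615385] 260 [0.5687 0.1703 0.174 ] base [287.1 195.8] [ 2.2 25.6] 19.179006576538086 [0.5619 0.1556 0.156 ]
bar [274.91463415 222.95121951] 82 [0.4893 0.1869 0.169 ] base [273.5 229.1] [16.1  4.6] 17.10272979736328 [0.4734 0.1925 0.156 ]
round [299.30208333 231.1875    ] 96 [0.4667 0.1228 0.169 ] base [299.5 231.4] [16.4 16.8] 18.434947967529297 [0.4664 0.1229 0.156 ]
square [323.7244898  239.24489796] 98 [0.4446 0.0588 0.169 ] base [323.6 239.4] [16.4 16.8] 18.434947967529297 [0.4442 0.0593 0.156 ]
span 0.13571426818957963 yaw -19.229627006542003
stamp [[0.644 0.299 0.08 ]]
bottle [[0.538 0.353 0.07 ]]
pad [[ 0.495 -0.126  0.019]]
cup [[ 0.391 -0.101  0.095]]
```

```bash
python3 -m jog '{"rot":[[0,0,0.016],[0,0,0.016],[0,0,0.016],[0,0,0.016],[0,0,0.016]],"travel":[[-0.5,0,0],[-1,0,0],[-1,0,0],[-1,0,0],[-1,0,0]],"jaw":[-1,-1,-1,-1,-1]}' 40
for i in 1 2 3 4; do python3 -m jog '{"rot":[[0,0,0],[0,0,0],[0,0,0],[0,0,0],[0,0,0]],"travel":[[-0.4,-0.2,0],[-0.8,-0.4,0],[-1,-0.51,0],[-1,-0.51,0],[-1,-0.51,0]],"jaw":[-1,-1,-1,-1,-1]}'; done
```

```text
clock: 0.52
eef_pos: [0.231, 0.5053, 0.3025]
tool_rot: [-180.0, -0.0, 160.8]
wrist_force: [0.4, -0.1, 0.8]
width: 0.0639
finger_force: 0.0
clock: 0.93
eef_pos: [0.2928, 0.4407, 0.3028]
tool_rot: [180.0, -0.0, 160.8]
wrist_force: [-0.2, 0.5, -0.4]
width: 0.0308
finger_force: 0.0
clock: 1.35
eef_pos: [0.3549, 0.3765, 0.3027]
tool_rot: [180.0, -0.0, 160.8]
wrist_force: [-0.9, 1.1, 0.3]
width: 0.001
finger_force: 0.0
clock: 1.77
eef_pos: [0.417, 0.312, 0.3026]
tool_rot: [180.0, -0.0, 160.8]
wrist_force: [-0.2, -0.3, -0.4]
width: 0.0007
finger_force: 0.0
clock: 2.18
eef_pos: [0.4791, 0.2473, 0.3026]
tool_rot: [180.0, -0.0, 160.8]
wrist_force: [0.9, -0.1, -0.0]
width: 0.0003
finger_force: 0.0
```

```bash
python3 -m jog '{"rot":[[0,0,0],[0,0,0],[0,0,0],[0,0,0],[0,0,0]],"travel":[[-0.4,-0.2,0],[-0.8,-0.4,0],[-1,-0.545,0],[-1,-0.545,0],[-1,-0.545,0]],"jaw":[-1,-1,-1,-1,-1]}'
python3 -m jog '{"rot":[[0,0,0],[0,0,0],[0,0,0],[0,0,0],[0,0,0]],"travel":[[-0.06,0,0.1],[-0.06,0,0.2],[-0.06,0,0.3],[-0.06,0,0.4],[-0.06,0,0.4]],"jaw":[-1,-1,-1,-1,-1]}'
python3 - <<'E'
from cell import optics
import cv2
a=cv2.resize(optics.camera("scene")["color"][120:220,240:440],(800,400),interpolation=2)
cv2.imwrite("pics/a.png",a[...,::-1])
E
```

```text
clock: 2.6
eef_pos: [0.5403, 0.1799, 0.3025]
tool_rot: [180.0, -0.0, 160.8]
wrist_force: [-0.8, 0.2, -0.0]
width: 0.0002
finger_force: 0.0
clock: 3.02
eef_pos: [0.5446, 0.1773, 0.2686]
tool_rot: [-179.9, -0.2, 160.8]
wrist_force: [-1.0, 0.5, 0.4]
width: 0.0004
finger_force: 0.0
```

View pics/a.png

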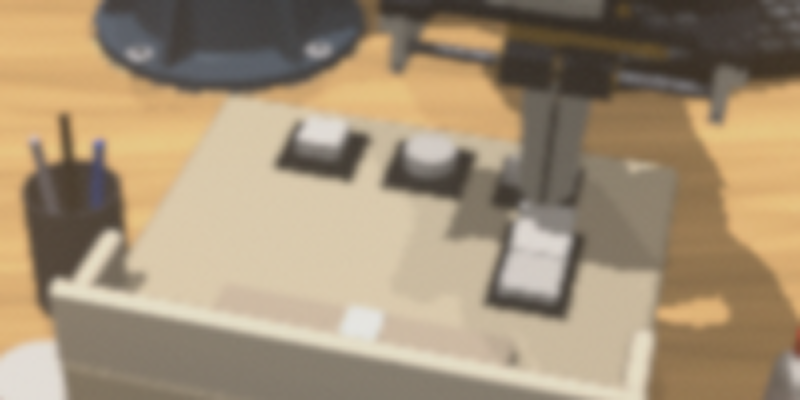

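The crop shows the closed fingertips over the rocker's front half (crop pixel ~(550,215)), with the pivot line at ~(540,250). The other keys are clear, so I press.

```bash
python3 -m jog '{"rot":[[0,0,0],[0,0,0],[0,0,0],[0,0,0],[0,0,0]],"travel":[[0,0,0.06],[0,0,0.12],[0,0,0.17],[0,0,0.22],[0,0,0.22]],"jaw":[-1,-1,-1,-1,-1]}'
python3 -m jog '{"rot":[[0,0,0],[0,0,0],[0,0,0],[0,0,0],[0,0,0]],"travel":[[0,0,0.01],[0,0,0.01],[0,0,0.01],[0,0,0.01],[0,0,0.01]],"jaw":[-1,-1,-1,-1,-1]}'
```

```text
clock: 3.48
eef_pos: [0.5454, 0.1769, 0.2524]
tool_rot: [-180.0, -0.0, 160.8]
wrist_force: [-0.1, -0.5, 0.3]
width: 0.0005
finger_force: 0.0
clock: 3.9
eef_pos: [0.5456, 0.1769, 0.2524]
tool_rot: [180.0, 0.0, 160.8]
wrist_force: [-0.1, 0.6, 0.2]
width: 0.0005
finger_force: 0.0
```

```bash
python3 -m jog '{"rot":[[0,0,0],[0,0,0],[0,0,0],[0,0,0],[0,0,0]],"travel":[[0,0,0.01],[0,0,0.02],[0,0,0.025],[0,0,0.025],[0,0,0.025]],"jaw":[-1,-1,-1,-1,-1]}'
python3 - <<'E'
from cell import optics,arm,readout
import cv2
print(arm.tip_extent,readout.state()["wrist_force"])
a=cv2.resize(optics.camera("scene")["color"][140:220,320:440],(780,520),interpolation=2)
cv2.imwrite("pics/b.png",a[...,::-1])
E
```

```text
clock: 4.32
eef_pos: [0.5456, 0.1769, 0.2503]
tool_rot: [180.0, -0.0, 160.8]
wrist_force: [-0.4, -0.0, 2.1]
width: 0.0003
finger_force: 0.7
0.0841 [-0.39583774 -0.00342389  2.10558066]
```

View pics/b.png

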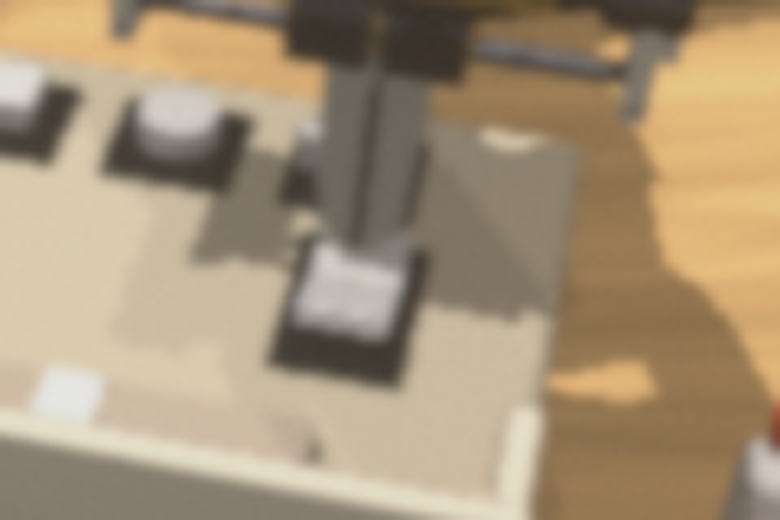

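The fingers stand on the front part of the rocker (~(370,240)), and the rear half now looks tilted. The force is only friction-like, so I press on in small steps until it rises.

```bash
for i in 1 2; do python3 -m jog '{"rot":[[0,0,0],[0,0,0],[0,0,0],[0,0,0],[0,0,0]],"travel":[[0,0,0.005],[0,0,0.01],[0,0,0.0125],[0,0,0.0125],[0,0,0.0125]],"jaw":[-1,-1,-1,-1,-1]}'|egrep 'eef_pos|force'; done
python3 - <<'E'
import pickle,numpy as np
from cell import optics
from h import *
c=pickle.load(open("scene.pkl","rb"));n=optics.camera("scene")
t=pickle.load(open("top.pkl","rb"))
a=np.vstack([cv2.resize(x["color"][150:200,350:400],(390,390),interpolation=2) for x in (c,n)][:2])
a=np.hstack([a[:390],a[390:]]);cv2.imwrite("pics/c.png",a[...,::-1])
def proj(p):
    k=np.array([[n["fx"],0,n["cx"]],[0,n["fy"],n["cy"]],[0,0,1]])
    return (cv2.projectPoints(np.array(p,float),n["rvec"],n["tvec"],k,np.array([n["k1"],0,0,0]))[0][:,0]-[350,150])*7.8
X=np.array([.944,-.329]);Y=np.array([.329,.944]);C=np.array([.547,.0948])
f=lambda x,y,z:[*(C+x*X+y*Y),z]
print("pivot L/R",proj([f(-.005,.094,.171),f(-.005,.062,.171)]))
print("rear edge flat / up",proj([f(.029,.078,.171),f(.027,.078,.183)]))
print("base",proj([f(-.043,.101,.156),f(-.043,.055,.156),f(.033,.101,.156),f(.033,.055,.156)]))
E
```

```text
eef_pos: [0.5456, 0.177, 0.2494]
wrist_force: [-2.5, 0.3, 3.2]
finger_force: 1.6
eef_pos: [0.5456, 0.177, 0.2493]
wrist_force: [-5.4, -0.1, 12.4]
finger_force: 6.1
pivot L/R [[242.64991113 238.97639623]
 [131.97835452 219.397703  ]]
rear edge flat / up [[167.27863322 300.12170207]
 [173.03483445 261.63682547]]
base [[278.60583404 209.08710361]
 [126.51038359 182.53761055]
 [240.97516373 365.78204886]
 [ 78.45053725 335.66853205]]
```

View pics/c.png

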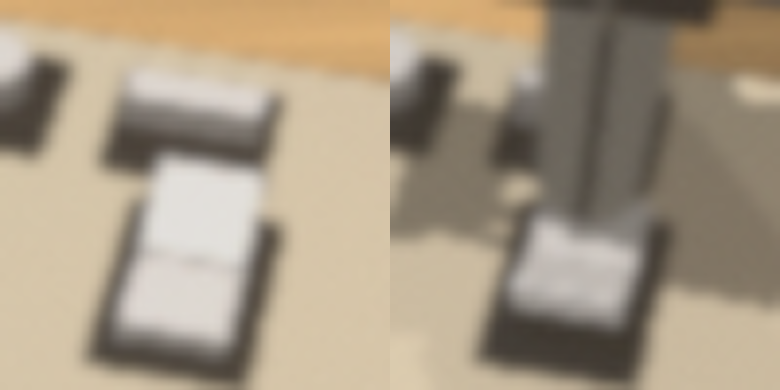

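The right half shows the rocker's rear edge raised, and the force rose to 12 N at the stop, so the rocker is on. Next I lift and go to the bar key.

```bash
python3 -m jog '{"rot":[[0,0,0],[0,0,0],[0,0,0],[0,0,0],[0,0,0]],"travel":[[0,0,-0.2],[0,0,-0.4],[0,0,-0.45],[0,0,-0.45],[0,0,-0.45]],"jaw":[-1,-1,-1,-1,-1]}'|egrep 'eef_pos|force'
python3 -m jog '{"rot":[[0,0,0],[0,0,0],[0,0,0],[0,0,0],[0,0,0]],"travel":[[0.3,-0.05,0],[0.6,-0.1,0],[0.71,-0.115,0],[0.71,-0.115,0],[0.71,-0.115,0]],"jaw":[-1,-1,-1,-1,-1]}'|egrep 'eef_pos|force'
python3 - <<'E'
from cell import optics,readout
import cv2
from h import *
n=optics.camera("scene");t=optics.camera("top")
a=np.hstack([cv2.resize(n["color"][130:200,330:400],(390,390),interpolation=2),cv2.resize(t["color"][170:270,240:340],(390,390),interpolation=2)])
cv2.imwrite("pics/d.png",a[...,::-1]);print(readout.state()["eef_pos"])
E
```

```text
eef_pos: [0.5454, 0.1769, 0.2836]
wrist_force: [-0.7, 0.3, 0.4]
finger_force: 0.0
eef_pos: [0.4893, 0.187, 0.2842]
wrist_force: [0.4, 0.0, -0.3]
finger_force: 0.0
[0.48983045 0.18683991 0.28418885]
```

View pics/d.png

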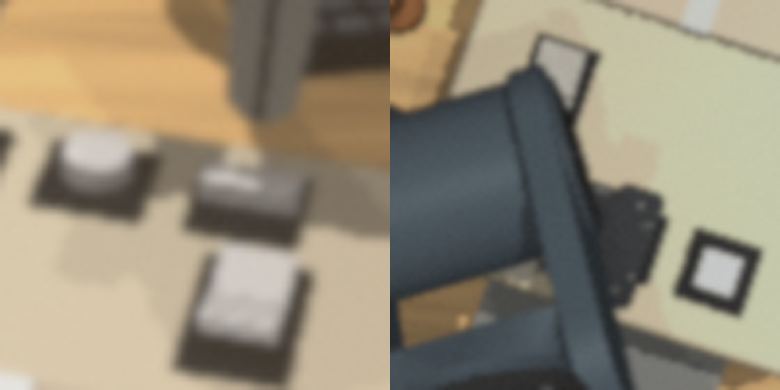

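The left half shows the fingertips (~(262,118)) straight above the bar key (250,185), and the rocker is still tipped on. I descend.

```bash
python3 -m jog '{"rot":[[0,0,0],[0,0,0],[0,0,0],[0,0,0],[0,0,0]],"travel":[[0,0,0.12],[0,0,0.24],[0,0,0.34],[0,0,0.4],[0,0,0.4]],"jaw":[-1,-1,-1,-1,-1]}'|egrep 'eef_pos|force'
for i in 1 2 3 ; do python3 -m jog '{"rot":[[0,0,0],[0,0,0],[0,0,0],[0,0,0],[0,0,0]],"travel":[[0,0,0.01],[0,0,0.02],[0,0,0.03],[0,0,0.03],[0,0,0.03]],"jaw":[-1,-1,-1,-1,-1]}'|egrep 'eef_pos|force'; done
```

```text
eef_pos: [0.4886, 0.1868, 0.2508]
wrist_force: [-0.9, 0.7, 0.1]
finger_force: 0.0
eef_pos: [0.4889, 0.187, 0.2501]
wrist_force: [0.3, -0.0, -0.5]
finger_force: 0.0
eef_pos: [0.489, 0.187, 0.2475]
wrist_force: [0.5, 0.2, 0.6]
finger_force: 0.5
eef_pos: [0.489, 0.187, 0.2469]
wrist_force: [-7.3, -2.9, 21.4]
finger_force: 10.9
```

Fully down at tip height 163 mm with 21 N. Next I lift, move over to the round key and take a check look.

```bash
python3 -m jog '{"rot":[[0,0,0],[0,0,0],[0,0,0],[0,0,0],[0,0,0]],"travel":[[0,0,-0.2],[0,0,-0.4],[0,0,-0.5],[0,0,-0.5],[0,0,-0.5]],"jaw":[-1,-1,-1,-1,-1]}'|egrep 'eef_pos|force'
python3 -m jog '{"rot":[[0,0,0],[0,0,0],[0,0,0],[0,0,0],[0,0,0]],"travel":[[0,-0.3,0],[0,-0.6,0],[0,-0.85,0],[0,-0.85,0],[0,-0.85,0]],"jaw":[-1,-1,-1,-1,-1]}'|egrep 'eef_pos|force'
python3 - <<'E'
from cell import optics,readout
from h import *
n=optics.camera("scene")
cv2.imwrite("pics/e.png",cv2.resize(n["color"][135:205,310:400],(720,560),interpolation=2)[...,::-1]);print(readout.state()["eef_pos"])
E
```

```text
eef_pos: [0.4888, 0.1869, 0.2848]
wrist_force: [0.1, 0.3, -0.4]
finger_force: 0.0
eef_pos: [0.4663, 0.1222, 0.2844]
wrist_force: [-0.0, -0.7, -0.7]
finger_force: 0.0
[0.46654741 0.12280348 0.28456629]
```

View pics/e.png

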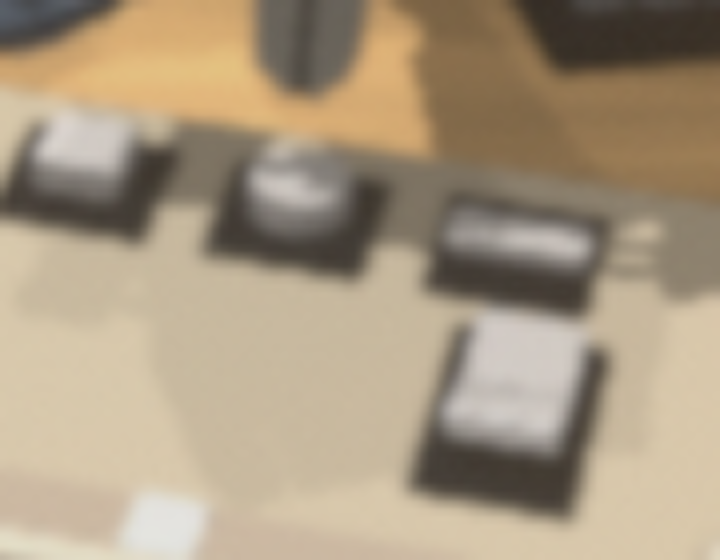

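The bar cap is now lower, and the rocker's front half is level (~80 px tall) with the rear half raised. The fingertips (~(305,85)) are above the round key (300,185), so I press it.

```bash
python3 -m jog '{"rot":[[0,0,0],[0,0,0],[0,0,0],[0,0,0],[0,0,0]],"travel":[[0,0,0.12],[0,0,0.24],[0,0,0.34],[0,0,0.38],[0,0,0.38]],"jaw":[-1,-1,-1,-1,-1]}'|egrep 'eef_pos|force'
for i in 1 2 3 ; do python3 -m jog '{"rot":[[0,0,0],[0,0,0],[0,0,0],[0,0,0],[0,0,0]],"travel":[[0,0,0.01],[0,0,0.02],[0,0,0.04],[0,0,0.04],[0,0,0.04]],"jaw":[-1,-1,-1,-1,-1]}'|egrep 'eef_pos|force'; done
```

```text
eef_pos: [0.4662, 0.123, 0.2535]
wrist_force: [-0.0, 0.5, 0.0]
finger_force: 0.1
eef_pos: [0.4667, 0.1228, 0.2518]
wrist_force: [-0.5, 1.2, 2.3]
finger_force: 1.1
eef_pos: [0.4667, 0.1228, 0.2484]
wrist_force: [1.0, 1.5, 2.9]
finger_force: 2.1
eef_pos: [0.4668, 0.1228, 0.247]
wrist_force: [-7.7, -0.6, 28.1]
finger_force: 13.8
```

Fully down: 28 N at the stop. I raise the arm clear.

```bash
for i in 1 2; do python3 -m jog '{"rot":[[0,0,0],[0,0,0],[0,0,0],[0,0,0],[0,0,0]],"travel":[[0,0,-0.2],[0,0,-0.5],[0,0,-0.9],[0,0,-1],[0,0,-1]],"jaw":[-1,-1,-1,-1,-1]}'|egrep 'clock|eef_pos|force'; done
python3 - <<'E'
from cell import optics,readout
from h import *
n=optics.camera("scene")
cv2.imwrite("pics/f.png",cv2.resize(n["color"][120:280,230:470],(780,520),interpolation=2)[...,::-1])
E
```

```text
clock: 10.82
eef_pos: [0.467, 0.1227, 0.3268]
wrist_force: [-0.2, 0.0, 0.2]
finger_force: 0.0
clock: 11.23
eef_pos: [0.4669, 0.1227, 0.4056]
wrist_force: [0.6, -0.2, -0.7]
finger_force: 0.0
```

View pics/f.png

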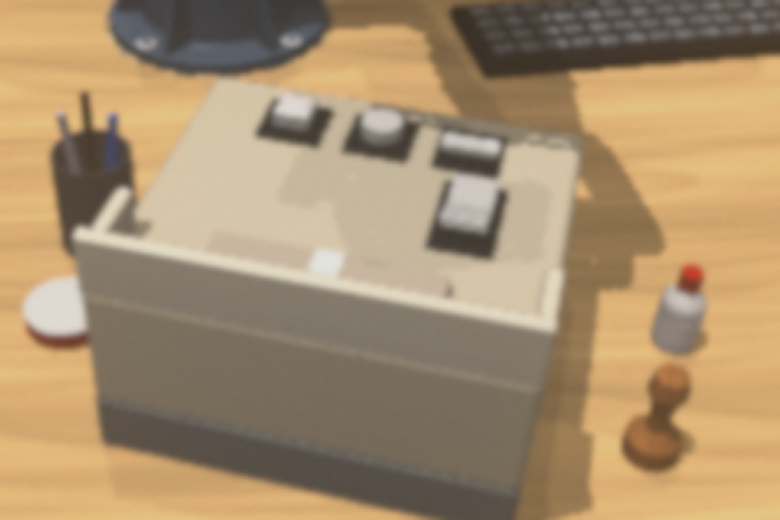

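The rocker (470,205) is on and the bar key (470,145) is down. The round (380,125) and square (293,108) keys are up, all four objects are standing, and the arm is clear.

```bash
python3 -c "
from cell import arm
print(arm.hand_in())"
```

```text
the job is handed in; nothing more can be done
None
```

I handed the job in at about 11 s: the rocker was tipped on, the bar key pushed down and left down, and the round key pressed and released, in that order. The last picture shows the square key up, the four objects standing and the arm clear, but the hand-in returned no verdict.

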